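# Stop the test and open the counterweighted gate of a board test jig

### The job

The board test on the repair desk is finished: press the red stop button on the test jig's console fully down with a fingertip, then set the fingers against the near side of the raised red bar of the jig's gate and push the counterweighted gate steadily up and back past its balance point, so that it stays wide open against its stop. Do not fling it open, push hard, or let it drop back onto the board. Nothing is to be picked up: leave the circuit board in its nest and everything else on the desk where it is.

Things in the scene. Friction and masses are not known exactly. Their poses are not given: they have to be found in the camera images.
- jig: Board test jig, fixed: grey housing 160 (x) by 330 (y) by 70 mm high. Origin: centre of its underside; x points from its front (robot's side) to its rear, y left, z up; turned by up to 0.3 rad. The gate lies over its left part. A console step, 75 mm wide and 56 mm high, stands 51 mm out from the right end of its front face and carries the stop button. Hinge cheeks at the rear, 116 mm high.
- stop_button_top (a point): Centre of the top face of the red round stop button (28 mm across) in its black housing on the console step; pressed straight down, it springs back. Clear above; the nearest upright of the red bar stands 40 mm behind and 105 mm to its left, higher up.
- stop_button (a joint): Travel of the stop button in m: 0 released, 0.006 fully down (takes 5 N).
- gate (a joint): Gate angle in rad: 0 closed and level, growing as its front rises, 1.75 wide open at its stop. Aluminium frame 190 mm wide, clear plate, short pins over the board, steel counterweight rod behind the hinge. It pulls itself shut below its balance point, near 0.8 rad, and above it tips on open by itself, damped. Closed, a push of 2 to 4 N on the bar raises it.
- gate_hinge (a point): Middle of the gate's hinge axis, 100 mm above the desk; the bar is 208 mm from it. The axis runs along the jig's y.
- gate_bar: Red push bar: a grip sleeve 16 mm in diameter and 120 mm long that turns freely on the gate's handle rod, along the jig's y between two uprights at the gate's front, so it rolls on what pushes it. Origin: its middle, on its axis; 120 mm above the hinge's level and 170 mm ahead of it while closed. It starts 220 mm above the desk and swings up and back; the gate's frame is 40 mm nearer the hinge.
- board: Green circuit board 83 by 96 by 3 mm lying loose in the nest under the gate. Origin: centre of its underside.
- red_screwdriver: Screwdriver with a red handle, 190 mm long, lying on the desk in front of the jig. Bystander.
- blue_screwdriver: Screwdriver with a blue handle, 210 mm long, lying on the desk at the left. Bystander.
- pry_tool: Green plastic pry tool, 140 mm long, 6 mm thick, lying at the left. Bystander.
- flashlight: Yellow and black flashlight, 64 mm across, 208 mm tall, standing left of the jig. Origin: centre of its foot. Bystander.
- wheel: Black drive wheel of a robot vacuum, 70 mm across, 36 mm high, lying flat. Origin: centre of its underside. Bystander.
- screw_dish: Steel dish with screws, 90 mm across, 22 mm high. Origin: centre of its underside. Bystander.
- filter: White dust filter, 50 by 100 by 22 mm, lying flat. Origin: centre of its underside. Bystander.

How it is judged:
By the outcome, as a careful person would: the job done as asked, in the order asked, and still so for the second after the job is handed in, with the robot touching nothing.
It also fails if it takes over 48 s, if anything falls off the work surface, if the arm or the gripper's body presses on something with over 40 N, if the wrist force passes 120 N, or if a joint passes its speed limit or range.

### The arm

A 6-joint arm with a two-finger parallel gripper is mounted at the origin on the work surface. World frame = base frame: x ahead of the robot, y to its left, z up, the work surface at z = 0. Lengths are in m, angles in rad, forces in N, time in s.
With the tool pointing down it reaches from about 0.4 to 0.925 m from the base axis. Payload 12.5 kg.
Tool frame: the origin (TCP) lies at the very end of the fingers, on their centre line; the grasp point (between the pads) lies 19 mm behind it; z points along the fingers, y is the direction in which the jaws open and shut (so a half turn about z gives the same grasp; the last joint's range is limited). The gripper opens to 95 mm and grips with 3 to 60 N. Pads are 20 mm wide; open, the fingers measure 119 mm over their backs; the gripper's body (75 mm by 180 mm) begins 59 mm behind the grasp point.
Start: joints at [-1.454, 0.491, 1.559, -0, 1.092, -0.106], TCP at [0.138, -0.61, 0.194] pointing down, gripper open.
Joint ranges: [-3.1, 3.1], [-0.84, 2.19], [0.05, 2.79], [-1.13, 4.28], [0.06, 2.93], [-2.69, 2.69]. Speed limits (rad/s): [2.22, 2.22, 2.79, 3.14, 3.14, 3.14].

### API

Orientations are given as a unit quaternion [x, y, z, w].
In Python, from rig import bot gives the robot as it stands.
- The arm moves only by the tool carry_out, never from a script. Its argument "steps" is a list of rows, each an object with "slide": the shift along the tool's x, y, z in cm, a list of three; "rotation": the turn, a rotation vector about the tool's x, y, z in degrees, a list of three; "hand": the gripper's target within -1 to 1 (shut at 1, half-way at 0, fully open at -1). In form: [{"slide": [x, y, z], "rotation": [wx, wy, wz], "hand": hand}, ...]. A call has 1 to 5 rows; each row shifts and turns the commanded pose from where the row before left it, along the tool's axes as they then stand; what a row does not reach is not made up. A row lasts 1/8 s, in which the tool goes at most 62.5 mm and 10.7 degrees, less where a joint would pass 70% of its speed; a pose out of reach is approached as far as the arm can. A call is refused whole if a number of a shift passes 6.25 or a number of a turn 10.7, either way. A call with a gripper value outside its range is refused whole. The fingers move at their own pace and stop on an object; the grip force is fixed at half the most. Time passes only in rows, so rows that do not move let the fingers close. It gives the time, the measured TCP pose, the force and the opening at its end, in the units of the state.
- bot.get_state(): the state, without advancing time (a new reading comes with each control period).
- bot.capture(name): name is "scene" or "top" or "wrist"; returns a dict with "img" (480x640x3 uint8, red, green, blue), "depth" (480x640 float32, m along the optical axis (not along the pixel's ray), 0 where there is no reading), "intrinsics" (3x3 intrinsics, pixels), "k1" (the pictures are not rectified: a ray, as slopes to the right and down, at radius r is drawn at 1 + k1 r^2 times it, then the intrinsics apply), "rvec" (rotation vector, rad) and "tvec" (3), from world to camera coordinates, as OpenCV has them; the wrist camera has in their place "tool_from_camera" (4x4, takes a point from camera to tool coordinates, whose origin is the TCP and whose axes are the flange's). Camera axes: x right, y down, z forward; pixel columns grow to the right and rows downward; lengths in m; the calibration is good to about 2 mm. A picture is of the moment at which its call begins: read the wrist's pose just before it.
- bot.close_job(): hands the job in, once; it reports no verdict.
The state is a dict: "time": time; "joints": joint angles; "joint_vel": joint speeds; "joint_torque": joint torques, N m; "ee_pos": TCP position; "orientation": TCP orientation; "ft_force": force on the tool from outside, world axes, zero at the start; "wrist_torque": the same for the moment, N m; "finger_gap": finger opening in m.
Only numpy, scipy, OpenCV 4.12 (cv2) and the standard library are available. Lean on these libraries where they do the work, as an engineer would, in place of code of your own. Each camera call takes 0.05 s, during which the arm holds its last target. There are 200 camera calls.

## Working session

There is one attempt and no reset: what is moved stays moved. The work goes in short steps, Python scripts to look and compute and a tool call to move; the robot and the scene stay as the last step left them, time stands still between calls to the robot, and variables do not carry over. Pictures are saved under pics/ and viewed, about 8 in all and at most 12, crops included, and the job is handed in when it is done.

Besides the shell and the picture viewer there is one more tool, called after ">>>" in YAML: its name, and indented under it one key for each argument. carry_out: Moves the arm, as the interface text tells. Its arguments: {"type":"object","properties":{"steps":{"type":"array"}},"required":["steps"]}

```bash
mkdir -p pics; cat > h.py <<'E'
import numpy as np,cv2
from scipy.spatial.transform import Rotation as R
from rig import bot
def cloud(c,T=None):
    K=np.array(c['intrinsics']);d=c['depth'];h,w=d.shape
    v,u=np.mgrid[:h,:w]
    p=np.stack([u,v],-1).reshape(-1,1,2).astype(np.float64)
    n=cv2.undistortPoints(p,K,np.array([c['k1'],0,0,0.])).reshape(h,w,2)
    P=np.dstack([n*d[...,None],d])
    if T is None:
        Rm=cv2.Rodrigues(np.array(c['rvec'],float))[0];t=np.array(c['tvec'],float).ravel()
        W=(P-t)@Rm
    else: W=P@T[:3,:3].T+T[:3,3]
    W[d==0]=np.nan
    return W
def save(n,img): cv2.imwrite(f'pics/{n}.png',img[...,::-1])
E
python3 - <<'E'
from h import *
s=bot.get_state();print(s)
a=bot.capture('scene');save('s1',a['img']);b=bot.capture('top');save('t1',b['img'])
np.savez('c.npz',s=cloud(a),t=cloud(b),si=a['img'],ti=b['img'])
E
```

```text
{'time': 0.0, 'joints': array([-1.45360765e+00,  4.91543987e-01,  1.55946996e+00, -3.00165342e-05,
        1.09168678e+00, -1.05584225e-01]), 'joint_vel': array([-0.00122944, -0.00036452, -0.00068939, -0.00050194, -0.00136214,
        0.00120243]), 'joint_torque': array([ 1.46576011e-03, -6.12637711e+01, -2.58181089e+01,  6.93997764e-02,
        4.82356525e-02, -9.24599294e-05]), 'ee_pos': array([ 0.13807608, -0.60927534,  0.19306437]), 'orientation': array([ 9.93802018e-01,  1.11163130e-01, -1.65290084e-05, -5.53953263e-04]), 'ft_force': array([ 0.54995547, -0.15667295,  0.55544612]), 'wrist_torque': array([ 0.02919428, -0.00071882,  0.01941049]), 'finger_gap': 0.09530007851380547}
```

View pics/s1.png

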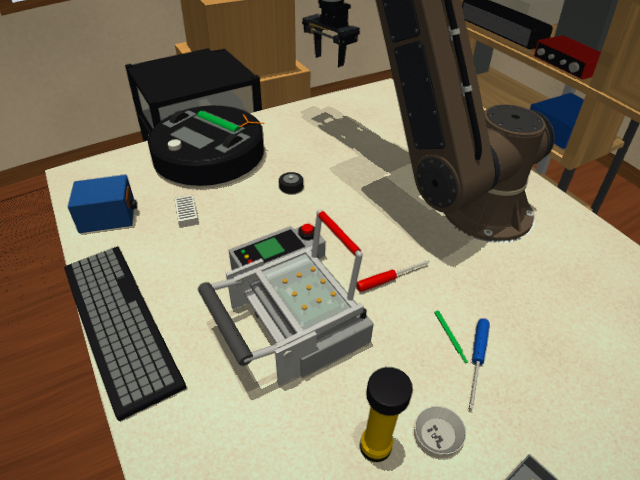

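View pics/t1.png

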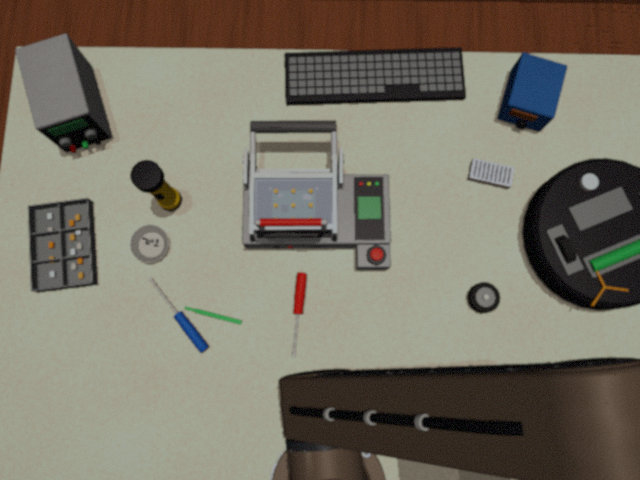

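The scene view has the bar running from about (320,214) to (358,252) and the button at (306,230). In the top view the bar is at about (258–327, 223) and the button at (376,255). The arm covers the near part of the desk in that view. Next I'll segment the red points.

```bash
python3 - <<'E'
from h import *
z=np.load('c.npz')
for k in 'ts':
    W=z[k];hsv=cv2.cvtColor(z[k+'i'],cv2.COLOR_RGB2HSV)
    m=((hsv[...,0]<8)|(hsv[...,0]>172))&(hsv[...,1]>150)&(hsv[...,2]>70)
    n,l,st,ce=cv2.connectedComponentsWithStats(m.astype(np.uint8))
    for i in range(1,n):
        if st[i,4]<40: continue
        P=W[l==i];P=P[~np.isnan(P[:,0])]
        if len(P)<10: continue
        md=np.median(P,0);Q=P[np.linalg.norm(P-md,axis=1)<.08]
        print(k,ce[i].round(),st[i,4],md.round(4),'min',np.percentile(Q,3,axis=0).round(3),'max',np.percentile(Q,97,axis=0).round(3),'dir',np.linalg.svd(Q-Q.mean(0),full_matrices=False)[2][0].round(3),'mean',Q.mean(0).round(4))
# jig points in top: front edge and height stats
W=z['t']
for (u,v) in [(250,244),(345,244),(388,266),(360,266),(388,180),(348,180),(376,255),(362,252),(390,243),(246,200),(293,127),(293,205),(260,223),(326,223),(165,187),(300,280)]: print((u,v),W[v,u].round(4))
E
```

```text
t [290. 222.] 370 [0.5354 0.0871 0.2266] min [0.53  0.031 0.222] max [0.541 0.141 0.23 ] dir [-0.025  1.     0.   ] mean [0.5355 0.0875 0.2263]
t [376. 254.] 132 [ 0.4997 -0.0952  0.0762] min [ 0.488 -0.108  0.069] max [ 0.512 -0.084  0.081] dir [-0.971 -0.205  0.126] mean [ 0.4998 -0.0956  0.0758]
t [300. 293.] 359 [0.4165 0.0716 0.0236] min [0.374 0.062 0.017] max [0.459 0.082 0.029] dir [-0.997  0.078 -0.002] mean [0.4169 0.0718 0.0234]
s [576.  52.] 961 [-0.4668 -0.1781  0.3092] min [-0.535 -0.246  0.289] max [-0.426 -0.105  0.312] dir [-0.18  -0.982  0.058] mean [-0.4719 -0.1715  0.3079]
s [338. 232.] 424 [0.5397 0.0882 0.2274] min [0.531 0.03  0.222] max [0.545 0.144 0.23 ] dir [ 0.02  -1.     0.003] mean [0.5393 0.0888 0.227 ]
s [307. 228.] 101 [ 0.5017 -0.0939  0.0782] min [ 0.489 -0.107  0.07 ] max [ 0.513 -0.083  0.081] dir [ 0.838  0.544 -0.034] mean [ 0.5017 -0.0938  0.0775]
s [376. 280.] 429 [0.4234 0.0776 0.0236] min [0.375 0.063 0.013] max [0.465 0.085 0.028] dir [ 0.997 -0.083 -0.006] mean [0.4221 0.0763 0.0223]
(250, 244) [0.5191 0.1824 0.0649]
(345, 244) [ 0.5232 -0.0279  0.0604]
(388, 266) [ 0.4754 -0.1228  0.0604]
(360, 266) [ 0.4748 -0.0613  0.0582]
(388, 180) [ 0.6702 -0.1237  0.0672]
(348, 180) [ 0.6683 -0.0333  0.069 ]
(376, 255) [ 0.4972 -0.095   0.0749]
(362, 252) [ 0.5061 -0.0657  0.0588]
(390, 243) [ 0.5268 -0.1276  0.0613]
(246, 200) [0.617  0.1941 0.0741]
(293, 127) [0.7702 0.0908 0.1261]
(293, 205) [0.5991 0.0875 0.1058]
(260, 223) [0.5316 0.145  0.2276]
(326, 223) [0.5349 0.0169 0.2213]
(165, 187) [0.6277 0.3607 0.1333]
(300, 280) [0.4452 0.0713 0.0285]
```

Bar axis is about (0.537, 0.088, 0.22), jig yaw about +0.02 rad, hinge about (0.707, 0.092, 0.10), and the button top about (0.5005, -0.0945, 0.080). I'll close the fingers and move over the button, keeping the current yaw because it holds the gripper body clear of the upright.

>>> carry_out:
  steps:
    - {"slide": [2.5, -2.2, 0], "rotation": [0, 0, 0], "hand": 1}
    - {"slide": [3.9, -3.5, 0], "rotation": [0, 0, 0], "hand": 1}
    - {"slide": [3.9, -3.5, 0], "rotation": [0, 0, 0], "hand": 1}
    - {"slide": [3.9, -3.5, 0], "rotation": [0, 0, 0], "hand": 1}
    - {"slide": [3.9, -3.5, 0], "rotation": [0, 0, 0], "hand": 1}

```text
time: 0.72
ee_pos: [0.2795, -0.41, 0.1935]
orientation: [0.994, 0.111, -0.0, -0.0]
ft_force: [0.3, -0.6, 0.3]
finger_gap: 0.0503
```

>>> carry_out:
  steps:
    - {"slide": [3.9, -3.5, 0], "rotation": [0, 0, 0], "hand": 1}
    - {"slide": [3.9, -3.5, 0], "rotation": [0, 0, 0], "hand": 1}
    - {"slide": [3.9, -3.5, 0], "rotation": [0, 0, 0], "hand": 1}
    - {"slide": [3.9, -3.5, 0], "rotation": [0, 0, 0], "hand": 1}
    - {"slide": [3.9, -3.5, 0], "rotation": [0, 0, 0], "hand": 1}

```text
time: 1.35
ee_pos: [0.4311, -0.1963, 0.1936]
orientation: [0.994, 0.111, -0.0, 0.0]
ft_force: [-0.1, -1.2, -0.3]
finger_gap: 0.0023
```

>>> carry_out:
  steps:
    - {"slide": [3.9, -3.5, 0], "rotation": [0, 0, 0], "hand": 1}
    - {"slide": [3.2, -3.0, 0], "rotation": [0, 0, 0], "hand": 1}
    - {"slide": [2.0, -2.0, 0], "rotation": [0, 0, 0], "hand": 1}
    - {"slide": [0, 0, 0], "rotation": [0, 0, 0], "hand": 1}

```text
time: 1.85
ee_pos: [0.5008, -0.0935, 0.1933]
orientation: [0.994, 0.113, -0.0, -0.0]
ft_force: [-0.3, -0.8, -0.3]
finger_gap: 0.0006
```

```bash
python3 - <<'E'
from h import *
s=bot.get_state();T=np.eye(4);T[:3,:3]=R.from_quat(s['orientation']).as_matrix();T[:3,3]=s['ee_pos']
c=bot.capture('wrist');save('w1',c['img']);W=cloud(c,T@np.array(c['tool_from_camera']))
hsv=cv2.cvtColor(c['img'],cv2.COLOR_RGB2HSV)
m=((hsv[...,0]<8)|(hsv[...,0]>172))&(hsv[...,1]>150)&(hsv[...,2]>60)
n,l,st,ce=cv2.connectedComponentsWithStats(m.astype(np.uint8))
for i in range(1,n):
    P=W[l==i];P=P[~np.isnan(P[:,0])]
    if len(P)>100: print(ce[i].round(),len(P),np.median(P,0).round(4),np.percentile(P,2,axis=0).round(4),np.percentile(P,98,axis=0).round(4))
print(s['ee_pos'])
E
```

```text
[ 51. 162.] 3040 [0.5385 0.0509 0.227 ] [0.5309 0.0259 0.2226] [0.5443 0.0774 0.2289]
[174. 249.] 1443 [0.423  0.0673 0.0241] [0.3748 0.0571 0.0167] [0.4631 0.0794 0.0268]
[329. 227.] 628 [ 0.5008 -0.0968  0.078 ] [ 0.4881 -0.1089  0.0727] [ 0.5122 -0.0851  0.0795]
[ 0.50076445 -0.09346231  0.19328082]
```

View pics/w1.png

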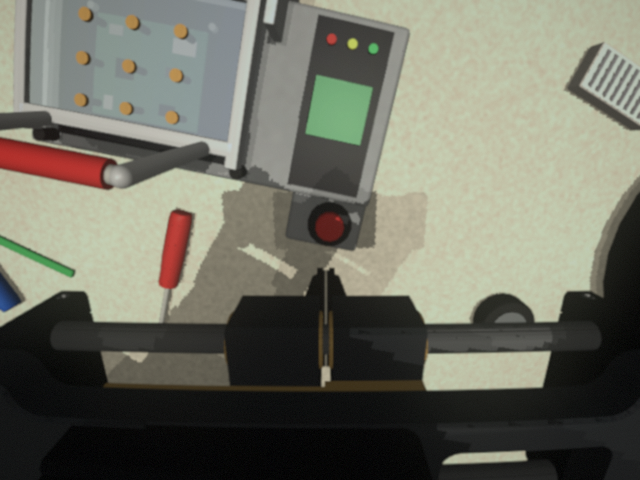

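The wrist view shows the button at (329,227) directly ahead of the closed fingertips at (326,275), with its top at about z 0.079. The upright ball end at (118,175) is clear. I'll descend.

>>> carry_out:
  steps:
    - {"slide": [0, 0.3, 3.5], "rotation": [0, 0, 0], "hand": 1}
    - {"slide": [0, 0, 4.0], "rotation": [0, 0, 0], "hand": 1}
    - {"slide": [0, 0, 2.5], "rotation": [0, 0, 0], "hand": 1}
    - {"slide": [0, 0, 0.7], "rotation": [0, 0, 0], "hand": 1}
    - {"slide": [0, 0, 0], "rotation": [0, 0, 0], "hand": 1}

```text
time: 2.52
ee_pos: [0.5009, -0.0984, 0.0869]
orientation: [0.994, 0.111, -0.0, 0.0]
ft_force: [-0.3, 0.2, -0.0]
finger_gap: 0.0003
```

>>> carry_out:
  steps:
    - {"slide": [0, 0, 0.3], "rotation": [0, 0, 0], "hand": 1}
    - {"slide": [0, 0, 0.3], "rotation": [0, 0, 0], "hand": 1}
    - {"slide": [0, 0, 0.3], "rotation": [0, 0, 0], "hand": 1}
    - {"slide": [0, 0, 0], "rotation": [0, 0, 0], "hand": 1}

```text
time: 3.02
ee_pos: [0.5009, -0.0977, 0.0775]
orientation: [0.994, 0.111, -0.0, -0.0]
ft_force: [-0.4, -1.0, -0.1]
finger_gap: 0.0002
```

>>> carry_out:
  steps:
    - {"slide": [0, 0, 0.2], "rotation": [0, 0, 0], "hand": 1}
    - {"slide": [0, 0, 0.2], "rotation": [0, 0, 0], "hand": 1}
    - {"slide": [0, 0, 0], "rotation": [0, 0, 0], "hand": 1}

```text
time: 3.4
ee_pos: [0.5009, -0.0977, 0.0735]
orientation: [0.994, 0.111, -0.0, -0.0]
ft_force: [-0.5, 0.1, -0.1]
finger_gap: 0.0
```

>>> carry_out:
  steps:
    - {"slide": [0, 0, 0.2], "rotation": [0, 0, 0], "hand": 1}
    - {"slide": [0, 0, 0], "rotation": [0, 0, 0], "hand": 1}

```text
time: 3.65
ee_pos: [0.5009, -0.0978, 0.0715]
orientation: [0.994, 0.111, -0.0, 0.0]
ft_force: [-0.3, 0.8, 0.4]
finger_gap: 0.0009
```

```bash
python3 - <<'E'
from h import *
s=bot.get_state();print(s['ee_pos'],s['ft_force'])
c=bot.capture('scene');W=cloud(c)
print(W[222:236:2,298:316:3,2].round(3))
im=cv2.resize(c['img'][190:290,240:380],None,fx=5,fy=5,interpolation=2);save('s2',im)
E
```

```text
[ 0.50093828 -0.09775976  0.07148559] [-0.29260538  0.83839027  0.40716349]
[[ 0.002  0.004  0.105  0.099 -0.002  0.002]
 [ 0.001  0.     0.097  0.08  -0.001  0.003]
 [ 0.001  0.07   0.078  0.081    nan  0.07 ]
 [ 0.056  0.077  0.08   0.08   0.08   0.069]
 [ 0.07   0.072  0.08   0.079  0.079  0.069]
 [ 0.069  0.071  0.073  0.072  0.073  0.07 ]
 [ 0.064  0.069  0.069  0.07   0.07   0.07 ]]
```

View pics/s2.png

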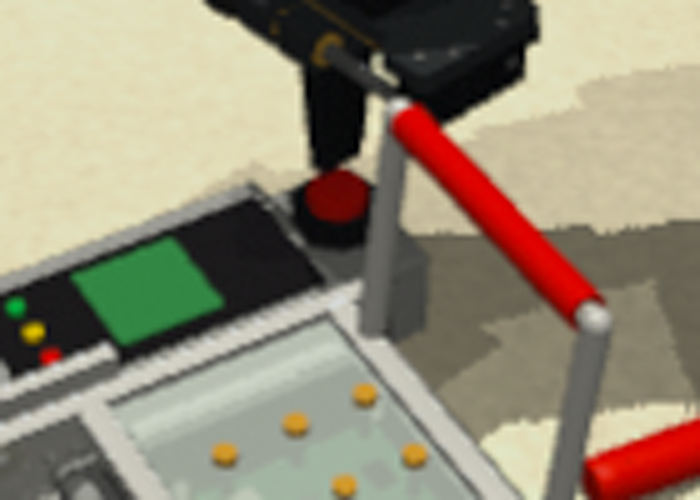

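```bash
python3 - <<'E'
from h import *
s=bot.get_state()
c=bot.capture('scene');W=cloud(c)
p=cv2.projectPoints(np.array([s['ee_pos'],s['ee_pos']+[0,0,.05],[.501,-.096,.079]]),np.array(c['rvec'],float),np.array(c['tvec'],float),np.array(c['intrinsics']),np.array([c['k1'],0,0,0.]))[0];print(p.reshape(-1,2).round(1))
for v in range(204,236,2): print(v,[tuple(W[v,u].round(3)) for u in (303,307,311)])
t=np.array(bot.get_state()['ee_pos']);T=np.eye(4);T[:3,:3]=R.from_quat(s['orientation']).as_matrix();T[:3,3]=t
w=bot.capture('wrist');X=cloud(w,np.array(w['tool_from_camera']))
save('w2',w['img'])
for v in range(255,330,8): print(v,[tuple(X[v,u].round(3)) for u in (318,326,334)])
E
```

```text
[[306.3 229.3]
 [306.3 212.5]
 [306.7 227.3]]
204 [(np.float64(0.525), np.float64(-0.068), np.float64(0.176)), (np.float64(0.508), np.float64(-0.082), np.float64(0.159)), (np.float64(0.52), np.float64(-0.043), np.float64(0.191))]
206 [(np.float64(0.511), np.float64(-0.095), np.float64(0.146)), (np.float64(0.507), np.float64(-0.083), np.float64(0.153)), (np.float64(0.52), np.float64(-0.043), np.float64(0.186))]
208 [(np.float64(0.512), np.float64(-0.093), np.float64(0.143)), (np.float64(0.506), np.float64(-0.086), np.float64(0.145)), (np.float64(0.494), np.float64(-0.088), np.float64(0.139))]
210 [(np.float64(0.512), np.float64(-0.092), np.float64(0.137)), (np.float64(0.505), np.float64(-0.088), np.float64(0.137)), (np.float64(nan), np.float64(nan), np.float64(nan))]
212 [(np.float64(0.511), np.float64(-0.094), np.float64(0.13)), (np.float64(0.506), np.float64(-0.086), np.float64(0.134)), (np.float64(0.494), np.float64(-0.089), np.float64(0.126))]
214 [(np.float64(0.511), np.float64(-0.095), np.float64(0.123)), (np.float64(0.505), np.float64(-0.087), np.float64(0.127)), (np.float64(0.
[... 3022 characters left out ...]
(-0.002), np.float64(-0.109)), (np.float64(0.009), np.float64(0.0), np.float64(-0.061)), (np.float64(0.034), np.float64(0.002), np.float64(-0.109))]
311 [(np.float64(0.034), np.float64(-0.002), np.float64(-0.114)), (np.float64(0.006), np.float64(0.0), np.float64(-0.061)), (np.float64(0.034), np.float64(0.002), np.float64(-0.114))]
319 [(np.float64(0.034), np.float64(-0.002), np.float64(-0.118)), (np.float64(0.003), np.float64(0.0), np.float64(-0.063)), (np.float64(0.034), np.float64(0.002), np.float64(-0.117))]
327 [(np.float64(0.034), np.float64(-0.002), np.float64(-0.121)), (np.float64(0.029), np.float64(0.0), np.float64(-0.112)), (np.float64(0.034), np.float64(0.002), np.float64(-0.121))]
```

View pics/w2.png

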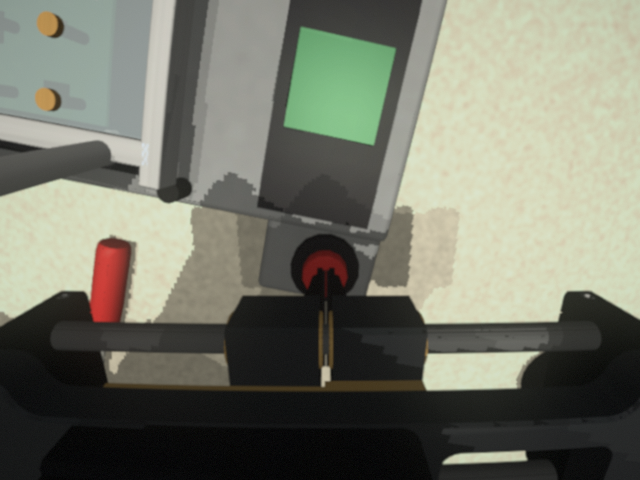

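The button is not touched yet: both clouds show the real fingertips ending about 20 mm short of the reported TCP, at z ≈ 0.09–0.095. The view confirms the fingers are centred over the button at (326,270). I'll keep going down and watch the force.

>>> carry_out:
  steps:
    - {"slide": [0, 0, 0.4], "rotation": [0, 0, 0], "hand": 1}
    - {"slide": [0, 0, 0.3], "rotation": [0, 0, 0], "hand": 1}
    - {"slide": [0, 0, 0], "rotation": [0, 0, 0], "hand": 1}

```text
time: 4.18
ee_pos: [0.5008, -0.0977, 0.0643]
orientation: [0.994, 0.111, -0.0, -0.0]
ft_force: [-0.4, 0.3, -0.5]
finger_gap: 0.0008
```

>>> carry_out:
  steps:
    - {"slide": [0, 0, 0.2], "rotation": [0, 0, 0], "hand": 1}
    - {"slide": [0, 0, 0.2], "rotation": [0, 0, 0], "hand": 1}
    - {"slide": [0, 0, 0], "rotation": [0, 0, 0], "hand": 1}

```text
time: 4.55
ee_pos: [0.501, -0.0977, 0.0605]
orientation: [0.994, 0.111, -0.0, -0.0]
ft_force: [-0.2, 0.4, 0.1]
finger_gap: 0.0006
```

>>> carry_out:
  steps:
    - {"slide": [0, 0, 0.2], "rotation": [0, 0, 0], "hand": 1}
    - {"slide": [0, 0, 0], "rotation": [0, 0, 0], "hand": 1}

```text
time: 4.8
ee_pos: [0.5009, -0.0977, 0.0585]
orientation: [0.994, 0.111, -0.0, 0.0]
ft_force: [0.7, -0.5, 0.2]
finger_gap: 0.0005
```

>>> carry_out:
  steps:
    - {"slide": [0, 0, 0.2], "rotation": [0, 0, 0], "hand": 1}
    - {"slide": [0, 0, 0], "rotation": [0, 0, 0], "hand": 1}

```text
time: 5.05
ee_pos: [0.5011, -0.0978, 0.0566]
orientation: [0.994, 0.111, 0.0, 0.0]
ft_force: [0.4, -0.1, 2.5]
finger_gap: 0.0004
```

>>> carry_out:
  steps:
    - {"slide": [0, 0, 0.2], "rotation": [0, 0, 0], "hand": 1}
    - {"slide": [0, 0, 0], "rotation": [0, 0, 0], "hand": 1}

```text
time: 5.3
ee_pos: [0.5011, -0.0978, 0.0546]
orientation: [0.994, 0.111, 0.0, 0.0]
ft_force: [-0.1, -0.2, 2.8]
finger_gap: -0.0001
```

>>> carry_out:
  steps:
    - {"slide": [0, 0, 0.2], "rotation": [0, 0, 0], "hand": 1}
    - {"slide": [0, 0, 0], "rotation": [0, 0, 0], "hand": 1}

```text
time: 5.55
ee_pos: [0.5011, -0.0978, 0.0526]
orientation: [0.994, 0.111, 0.0, 0.0]
ft_force: [0.5, -0.9, 3.5]
finger_gap: 0.0002
```

Contact came at about TCP z 0.058, so the tip offset is roughly 21 mm. I'll press on to the bottom.

>>> carry_out:
  steps:
    - {"slide": [0, 0, 0.1], "rotation": [0, 0, 0], "hand": 1}
    - {"slide": [0, 0, 0], "rotation": [0, 0, 0], "hand": 1}

```text
time: 5.8
ee_pos: [0.5011, -0.0978, 0.0517]
orientation: [0.994, 0.111, 0.0, 0.0]
ft_force: [0.8, 0.2, 4.7]
finger_gap: 0.0006
```

>>> carry_out:
  steps:
    - {"slide": [0, 0, 0.1], "rotation": [0, 0, 0], "hand": 1}
    - {"slide": [0, 0, 0], "rotation": [0, 0, 0], "hand": 1}

```text
time: 6.05
ee_pos: [0.5011, -0.0978, 0.0512]
orientation: [0.994, 0.111, 0.0, 0.0]
ft_force: [-1.7, 0.9, 13.0]
finger_gap: 0.0006
```

The button bottomed out: motion stopped at about 6 mm of travel and the force jumped to 13 N. I'll retract, square up the yaw and move in front of the bar's middle, with the real tips about 27 mm below its axis.

>>> carry_out:
  steps:
    - {"slide": [0, 0, -1.5], "rotation": [0, 0, 0], "hand": 1}
    - {"slide": [0, 0, -4.0], "rotation": [0, 0, 0], "hand": 1}
    - {"slide": [0, 0, -4.0], "rotation": [0, 0, 0], "hand": 1}
    - {"slide": [-1.0, 0, -2.5], "rotation": [0, 0, 5.7], "hand": 1}
    - {"slide": [-1.0, 0, 0], "rotation": [0, 0, 5.7], "hand": 1}

```text
time: 6.68
ee_pos: [0.4815, -0.1013, 0.1726]
orientation: [1.0, 0.01, 0.001, 0.001]
ft_force: [-0.3, 0.0, 0.0]
finger_gap: 0.0005
```

>>> carry_out:
  steps:
    - {"slide": [0, -4.0, 0], "rotation": [0, 0, 0], "hand": 1}
    - {"slide": [0, -5.0, 0], "rotation": [0, 0, 0], "hand": 1}
    - {"slide": [0, -5.0, 0], "rotation": [0, 0, 0], "hand": 1}
    - {"slide": [0, -4.0, 0], "rotation": [0, 0, 0], "hand": 1}
    - {"slide": [0, 0, 0], "rotation": [0, 0, 0], "hand": 1}

```text
time: 7.3
ee_pos: [0.4764, 0.0808, 0.1708]
orientation: [1.0, 0.014, -0.0, -0.0]
ft_force: [-0.1, 0.1, -0.6]
finger_gap: 0.0005
```

```bash
python3 - <<'E'
from h import *
s=bot.get_state();print(s['ee_pos'],R.from_quat(s['orientation']).as_matrix().round(3),s['ft_force'])
c=bot.capture('wrist');X=cloud(c,np.array(c['tool_from_camera']))
hsv=cv2.cvtColor(c['img'],cv2.COLOR_RGB2HSV)
m=((hsv[...,0]<8)|(hsv[...,0]>172))&(hsv[...,1]>150)&(hsv[...,2]>60)
P=X[m];P=P[(P[:,2]<.02)&(abs(P[:,0])<.12)];print(len(P),np.percentile(P,[2,25,50,75,98],axis=0).round(4))
c=bot.capture('scene');save('s3',cv2.resize(c['img'][120:300,220:460],None,fx=3,fy=3))
E
```

```text
[0.47642132 0.08078599 0.17078474] [[ 1.     0.027 -0.001]
 [ 0.027 -1.     0.   ]
 [-0.001 -0.    -1.   ]] [-0.06515786  0.11019633 -0.62255547]
10547 [[ 0.0532 -0.0603 -0.0581]
 [ 0.0571 -0.0321 -0.057 ]
 [ 0.0608 -0.003  -0.0562]
 [ 0.0642  0.026  -0.055 ]
 [ 0.0673  0.054  -0.0514]]
```

View pics/s3.png

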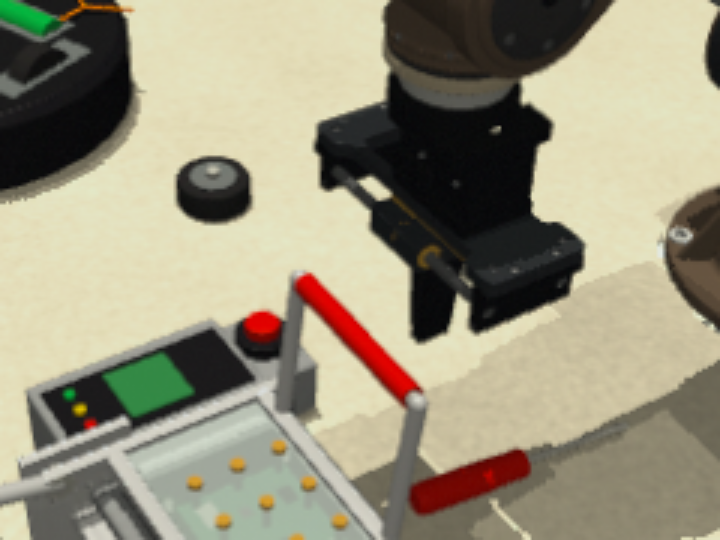

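The fingers are squarely in front of the bar's middle. The bar axis is 60 mm ahead and about 28 mm above the real tips, and the button has sprung back up. I'll approach to contact.

>>> carry_out:
  steps:
    - {"slide": [1.5, 0, 0], "rotation": [0, 0, 0], "hand": 1}
    - {"slide": [1.6, 0, 0], "rotation": [0, 0, 0], "hand": 1}
    - {"slide": [0.6, 0, 0], "rotation": [0, 0, 0], "hand": 1}
    - {"slide": [0.3, 0, 0], "rotation": [0, 0, 0], "hand": 1}
    - {"slide": [0.3, 0, 0], "rotation": [0, 0, 0], "hand": 1}

```text
time: 8.02
ee_pos: [0.5193, 0.0795, 0.1703]
orientation: [1.0, 0.012, -0.001, 0.0]
ft_force: [-4.5, -3.0, 0.9]
finger_gap: 0.0001
```

>>> carry_out:
  steps:
    - {"slide": [0.3, 0, 0], "rotation": [0, 0, 0], "hand": 1}
    - {"slide": [0.3, 0, -0.3], "rotation": [0, 0, 0], "hand": 1}

```text
time: 8.28
ee_pos: [0.5259, 0.0798, 0.1736]
orientation: [1.0, 0.012, -0.0, 0.0]
ft_force: [-4.2, -4.1, 0.7]
finger_gap: 0.0004
```

Contact is at about 4.5 N and the bar is moving. Now I'll follow the arc at about 0.4 rad/s.

>>> carry_out:
  steps:
    - {"slide": [0.65, 0, -0.9], "rotation": [0, 0, 0], "hand": 1}
    - {"slide": [0.7, 0, -0.8], "rotation": [0, 0, 0], "hand": 1}
    - {"slide": [0.75, 0, -0.75], "rotation": [0, 0, 0], "hand": 1}
    - {"slide": [0.8, 0, -0.7], "rotation": [0, 0, 0], "hand": 1}

```text
time: 8.78
ee_pos: [0.5557, 0.0807, 0.2058]
orientation: [1.0, 0.012, 0.0, 0.0]
ft_force: [-2.4, -1.7, -1.0]
finger_gap: 0.0007
```

>>> carry_out:
  steps:
    - {"slide": [0.8, 0, -0.65], "rotation": [0, 0, 0], "hand": 1}
    - {"slide": [0.85, 0, -0.6], "rotation": [0, 0, 0], "hand": 1}
    - {"slide": [0.85, 0, -0.6], "rotation": [0, 0, 0], "hand": 1}
    - {"slide": [0.9, 0, -0.5], "rotation": [0, 0, 0], "hand": 1}

```text
time: 9.28
ee_pos: [0.5897, 0.0815, 0.229]
orientation: [1.0, 0.012, 0.0, 0.0]
ft_force: [-1.6, -1.5, 0.6]
finger_gap: 0.0003
```

```bash
python3 - <<'E'
from h import *
s=bot.get_state();print(s['time'],s['ee_pos'],s['ft_force'])
c=bot.capture('wrist');X=cloud(c,np.array(c['tool_from_camera']))
hsv=cv2.cvtColor(c['img'],cv2.COLOR_RGB2HSV)
m=((hsv[...,0]<8)|(hsv[...,0]>172))&(hsv[...,1]>150)&(hsv[...,2]>60)
P=X[m];P=P[(P[:,2]<.02)&(abs(P[:,0])<.12)];print(len(P),np.percentile(P,[2,50,98],axis=0).round(4))
E
```

```text
9.275 [0.58967305 0.08149285 0.22899886] [-1.59602645 -1.45399549  0.60030715]
8648 [[ 0.0139 -0.0592 -0.0636]
 [ 0.0215 -0.0018 -0.0618]
 [ 0.0265  0.0521 -0.0563]]
```

The bar is still on the fingers, at tool z about -54 mm, and the gate is at about 0.46 rad with light force. Continuing.

>>> carry_out:
  steps:
    - {"slide": [0.9, 0, -0.6], "rotation": [0, 0, 0], "hand": 1}
    - {"slide": [0.95, 0, -0.5], "rotation": [0, 0, 0], "hand": 1}
    - {"slide": [0.95, 0, -0.45], "rotation": [0, 0, 0], "hand": 1}
    - {"slide": [0.95, 0, -0.4], "rotation": [0, 0, 0], "hand": 1}

```text
time: 9.82
ee_pos: [0.6272, 0.0824, 0.2484]
orientation: [1.0, 0.012, 0.0, 0.0]
ft_force: [-0.8, 0.5, 0.3]
finger_gap: 0.0004
```

>>> carry_out:
  steps:
    - {"slide": [1.0, 0, -0.35], "rotation": [0, 0, 0], "hand": 1}
    - {"slide": [1.0, 0, -0.3], "rotation": [0, 0, 0], "hand": 1}
    - {"slide": [1.0, 0, -0.25], "rotation": [0, 0, 0], "hand": 1}
    - {"slide": [1.0, 0, -0.2], "rotation": [0, 0, 0], "hand": 1}

```text
time: 10.32
ee_pos: [0.6672, 0.0834, 0.2592]
orientation: [1.0, 0.012, 0.0, 0.0]
ft_force: [-0.6, -0.2, -1.0]
finger_gap: 0.0004
```

```bash
cat > m.py <<'E'
from h import *
s=bot.get_state();print(s['time'],s['ee_pos'],s['ft_force'])
c=bot.capture('wrist');X=cloud(c,np.array(c['tool_from_camera']))
hsv=cv2.cvtColor(c['img'],cv2.COLOR_RGB2HSV)
m=((hsv[...,0]<8)|(hsv[...,0]>172))&(hsv[...,1]>150)&(hsv[...,2]>60)
P=X[m];P=P[(P[:,2]<.02)&(abs(P[:,0])<.2)];print(len(P),np.percentile(P,[2,50,98],axis=0).round(4))
E
python3 m.py
```

```text
10.325 [0.66719789 0.08335117 0.2591663 ] [-0.5591304  -0.21902117 -0.97436295]
8249 [[ 0.0138 -0.061  -0.0568]
 [ 0.0215 -0.0036 -0.0549]
 [ 0.0266  0.0524 -0.0494]]
```

The gate is at about 0.85 rad and still in contact. I'll continue past the balance point at the same pace.

>>> carry_out:
  steps:
    - {"slide": [1.0, 0, -0.1], "rotation": [0, 0, 0], "hand": 1}
    - {"slide": [1.0, 0, 0], "rotation": [0, 0, 0], "hand": 1}
    - {"slide": [1.0, 0, 0], "rotation": [0, 0, 0], "hand": 1}
    - {"slide": [0.8, 0, 0], "rotation": [0, 0, 0], "hand": 1}

```text
time: 10.88
ee_pos: [0.7051, 0.0842, 0.2599]
orientation: [1.0, 0.012, -0.0, 0.0]
ft_force: [0.1, 0.2, -0.4]
finger_gap: 0.0003
```

```bash
python3 m.py
```

```text
10.875 [0.70511933 0.08422677 0.25994407] [ 0.08804994  0.23336038 -0.41850773]
8395 [[ 0.0164 -0.0613 -0.056 ]
 [ 0.0241 -0.0037 -0.0541]
 [ 0.0292  0.0525 -0.0485]]
```

The bar has begun to lead the fingers by about 3 mm with no force, so it is tipping on its own. I'll hold and check.

>>> carry_out:
  steps:
    - {"slide": [0, 0, 0], "rotation": [0, 0, 0], "hand": 1}
    - {"slide": [0, 0, 0], "rotation": [0, 0, 0], "hand": 1}
    - {"slide": [0, 0, 0], "rotation": [0, 0, 0], "hand": 1}
    - {"slide": [0, 0, 0], "rotation": [0, 0, 0], "hand": 1}

```text
time: 11.42
ee_pos: [0.7044, 0.0842, 0.2603]
orientation: [1.0, 0.012, 0.0, 0.0]
ft_force: [-0.7, 0.4, -0.1]
finger_gap: 0.0005
```

```bash
python3 m.py
```

```text
11.425 [0.70436579 0.08422135 0.26027092] [-0.74995979  0.42626619 -0.1314783 ]
8592 [[ 0.0996 -0.0615 -0.0281]
 [ 0.106  -0.0033 -0.0261]
 [ 0.1135  0.0528 -0.022 ]]
```

It is swinging open by itself. I'll withdraw up first, then back.

>>> carry_out:
  steps:
    - {"slide": [-0.5, 0, -3], "rotation": [0, 0, 0], "hand": 1}
    - {"slide": [-2, 0, -4], "rotation": [0, 0, 0], "hand": 1}
    - {"slide": [-4.5, 0, -2], "rotation": [0, 0, 0], "hand": 1}
    - {"slide": [-5, 0, 0], "rotation": [0, 0, 0], "hand": 1}
    - {"slide": [-5, 0, 0], "rotation": [0, 0, 0], "hand": 1}

```text
time: 12.1
ee_pos: [0.5329, 0.0801, 0.3503]
orientation: [1.0, 0.012, 0.0, 0.0]
ft_force: [-0.1, 0.7, 1.4]
finger_gap: 0.0004
```

>>> carry_out:
  steps:
    - {"slide": [-4, 0, 0], "rotation": [0, 0, 0], "hand": 1}
    - {"slide": [-2, 0, 0], "rotation": [0, 0, 0], "hand": 1}
    - {"slide": [0, 0, 0], "rotation": [0, 0, 0], "hand": 1}
    - {"slide": [0, 0, 0], "rotation": [0, 0, 0], "hand": 1}

```text
time: 12.6
ee_pos: [0.4752, 0.0787, 0.3502]
orientation: [1.0, 0.012, 0.0, 0.0]
ft_force: [-0.1, 0.4, 1.5]
finger_gap: 0.0001
```

```bash
cat > e.py <<'E'
from h import *
c=bot.capture('scene');W=cloud(c);hsv=cv2.cvtColor(c['img'],cv2.COLOR_RGB2HSV)
m=((hsv[...,0]<8)|(hsv[...,0]>172))&(hsv[...,1]>150)&(hsv[...,2]>60)
P=W[m];P=P[(P[:,0]>.3)&(P[:,2]>.1)];print(bot.get_state()['time'],len(P),np.median(P,0).round(4))
save('s4',c['img'])
E
python3 e.py; sleep 0; python3 -c "
from rig import bot;print(bot.get_state()['ft_force'],bot.get_state()['ee_pos'])"
```

```text
12.65 548 [0.8549 0.0987 0.2535]
[0.28099037 0.26412643 0.32959883] [0.47531417 0.07869754 0.34998459]
```

View pics/s4.png

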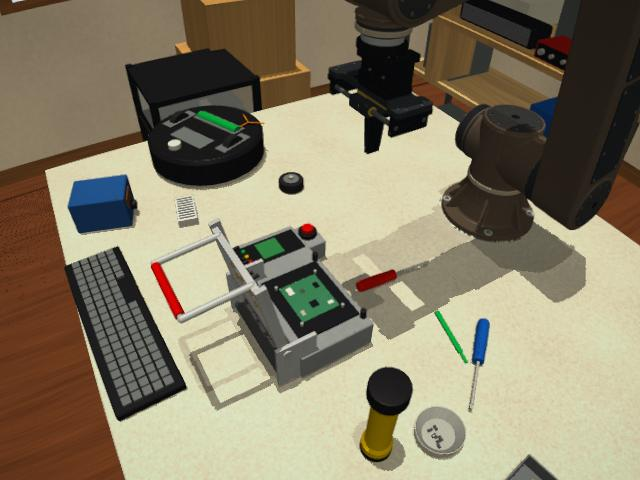

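The gate is wide open: the bar is at (0.855, 0.254 surface), and I predicted (0.855, 0.246 axis) for 1.75 rad. The board is in its nest, the bystanders are where they were, and the robot is clear. I'll recheck that it's stationary, then hand in.

```bash
python3 e.py && python3 -c "
from rig import bot;print(bot.close_job())"
```

```text
12.7 547 [0.8551 0.0986 0.2536]
the job is handed in; nothing more can be done
None
```

The stop button was pressed fully down, then the gate was opened past its balance point and now rests at its stop. The job was handed in at 12.7 s.

- **Button:** I pressed it with the closed fingertips until it bottomed out after about 6 mm of travel. The force then rose to 13 N. It sprang back when released.
- **Gate:** I pushed the near side of the bar at about 0.4 rad/s, with readings of about 6 N or less, until the bar left the fingers and tipped open by itself.
- **Last checks:** Two pictures 0.05 s apart show the bar still at x 0.855, z 0.254 (top surface), matching the predicted position for 1.75 rad. The last picture shows the board in its nest, the desk items where they were and the arm clear.
- **Disagreement:** The real fingertips are about 21 mm short of the reported TCP. My first descent therefore stopped above the button, and I continued by force and allowed for the offset on the bar.
- **Side force:** At first contact with the bar there was a sideways force of 3–4 N, which faded as the gate rose. I did not find its cause.

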